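Pack the spacer rings into the housing bore and close it

TASK

On the workshop bench, take the thin grey plastic blanking plate off the aluminium housing and put it in the steel tray. Then drop every spacer ring lying on the bench into the housing's bore so that they lie flat on one another in one column, and last press the thick cover plate into the recess above them until it is fully home and flush. Leave the wrench and the socket where they are.

Things in the scene. Friction and masses are not known exactly. Their poses are not given: they have to be found in the camera images.
- bore (a point): Upright round bore in the aluminium housing: 56.4 mm in diameter, 110 mm deep, closed at the bottom, its mouth chamfered 4 mm and opening in the middle of the floor of a rectangular recess. Point: the bore's axis at the level of the recess floor, 118 mm above the bench; x along the recess's length, z up. The housing is fixed to the bench.
- rim (a point): Top of the housing (block 150 mm along x, 102 mm along y, 132 mm high, on a flange 190 x 135 x 8 mm) with the recess, 118 mm (x) x 70 mm (y), 14 mm deep. Two finger notches in the recess floor, 34 mm wide, 16 mm deep, run along x from the bore to the recess's ends, so that fingers can lower a ring into the bore. Point: middle of the recess at the top face; axes as the bore's.
- plungers (a point): Four spring plungers, steel noses in the recess's long walls, 42 mm either way along x, standing 3 mm into the recess. They hold the cover up about 6 mm proud of home until it is pushed down with some 5 to 15 N, then grip its sides. Point: midway between the four, 6.5 mm above the recess floor.
- ring1_c (a point): Flat steel spacer ring, 54 mm outside diameter, 18 mm thick, with an 18 mm hole, about 0.26 kg, lying on the bench; all rings are alike, either face may be up. 4 to 6 of them are present; an absent one reads None from the start. Point: its centre, half-way through the thickness; z is the ring's axis.
- ring2_c (a point): Flat steel spacer ring, 54 mm outside diameter, 18 mm thick, with an 18 mm hole, about 0.26 kg, lying on the bench; all rings are alike, either face may be up. 4 to 6 of them are present; an absent one reads None from the start. Point: its centre, half-way through the thickness; z is the ring's axis.
- ring3_c (a point): Flat steel spacer ring, 54 mm outside diameter, 18 mm thick, with an 18 mm hole, about 0.26 kg, lying on the bench; all rings are alike, either face may be up. 4 to 6 of them are present; an absent one reads None from the start. Point: its centre, half-way through the thickness; z is the ring's axis.
- ring4_c (a point): Flat steel spacer ring, 54 mm outside diameter, 18 mm thick, with an 18 mm hole, about 0.26 kg, lying on the bench; all rings are alike, either face may be up. 4 to 6 of them are present; an absent one reads None from the start. Point: its centre, half-way through the thickness; z is the ring's axis.
- ring5_c (a point): Flat steel spacer ring, 54 mm outside diameter, 18 mm thick, with an 18 mm hole, about 0.26 kg, lying on the bench; all rings are alike, either face may be up. 4 to 6 of them are present; an absent one reads None from the start. Point: its centre, half-way through the thickness; z is the ring's axis.
- ring6_c (a point): Flat steel spacer ring, 54 mm outside diameter, 18 mm thick, with an 18 mm hole, about 0.26 kg, lying on the bench; all rings are alike, either face may be up. 4 to 6 of them are present; an absent one reads None from the start. Point: its centre, half-way through the thickness; z is the ring's axis.
- cover_c (a point): Cover: aluminium plate 114 mm (along x) x 66 mm (along y), 14 mm thick (its lowest 4 mm are 2 mm smaller all round), with a grip bar 60 mm long (x), 18 mm wide (y) and 26 mm high in the middle of its top; about 0.28 kg. It lies on the bench, bar up. Point: its centre, 20 mm above its underside, 20 mm below the top of the bar. Either way round fits the recess; flush and home, this point is 20 mm above the bore point.
- cap_c (a point): Blanking plate: thin grey plastic plate 100 mm (x) x 60 mm (y) x 5 mm, with a round knob 24 mm in diameter and 28 mm high in the middle of its top; 0.06 kg. It starts lying loose in the recess over the bore. Point: on the knob's axis, 16.5 mm above its underside and 16.5 mm below the top of the knob.
- tray_in (a point): Steel tray fixed to the bench, open on top, 160 mm (x) x 130 mm (y) outside, 30 mm high, walls 4 mm thick. Point: centre of its inner floor, about 4 mm above the bench.
- wrench: Bystander: steel wrench 160 mm long lying on the bench beyond the housing. Origin under it.
- socket: Bystander: steel socket, 44 mm in diameter, 70 mm high, upright on the bench. Origin: centre of its underside. (Fixed at the left edge of the bench: an air filter 176 mm across, 117 mm high, at x 0.28, y 0.60, and a spray can 200 mm high at x 0.74, y 0.60.)
Not all that is in view belongs to the job. Leave any yellow look-alike of the part that bears ring4_c alone. Leave any brown look-alike of the part that bears cover_c alone.

How it is judged:
By the outcome, as a careful person would: the job done as asked, in the order asked, and still so for the second after the job is handed in, with the robot touching nothing.
Of ring1, ring2, ring3, ring4, ring5, ring6 only 4 to 6 are there at a start; the rules pass over those that are not, and their reading is None.
At some moment in a run one of ring1, ring2, ring3, ring4, ring5, ring6, cover may be knocked a few centimetres aside while the robot is not near it.
Once in a run the grip may slacken for a moment while it holds something.
It also fails if it takes over 210 s, if anything falls off the work surface, if the arm or the gripper's body presses on something with over 40 N, if the wrist force passes 120 N, or if a joint passes its speed limit or range.

ROBOT

A 6-joint arm with a two-finger parallel gripper is mounted at the origin on the work surface. World frame = base frame: x ahead of the robot, y to its left, z up, the work surface at z = 0. Lengths are in m, angles in rad, forces in N, time in s.
With the tool pointing down it reaches from about 0.25 to 0.775 m from the base axis. Payload 4 kg.
Tool frame: the origin (TCP) lies midway between the tips of the shut fingers; the grasp point (between the pads) lies 19 mm behind it (env.grip_point_offset is the distance from the TCP to the grasp point, in m); z points along the fingers, y is the line along which they close (so a half turn about z gives the same grasp; the last joint's range is limited). The gripper opens to 94 mm and grips with 3 to 60 N. Pads are 16 mm wide; open, the fingers measure 119 mm over their backs; the gripper's body (75 mm by 177 mm) begins 78 mm behind the grasp point.
Start: joints at [-1.234, 0.087, 1.371, -0, 1.684, -0.103], TCP at [0.234, -0.498, 0.206] pointing down, gripper open.
Joint ranges: [-3.1, 3.1], [-0.76, 2.03], [0.27, 2.55], [-1.08, 4.22], [0.17, 2.65], [-2.57, 2.57]. Speed limits (rad/s): [2.79, 2.79, 3.14, 3.14, 3.14, 3.14].

INTERFACE

Orientations are given as a unit quaternion [x, y, z, w].
In Python, from workcell import env, optics gives the robot as it stands. The module is installed in compiled form; this text tells all that it offers.
- The arm moves only by the tool play_rows, never from a script. Its argument "commands" is a list of rows, each a list of 6 numbers: the shift along the tool's x, y, z in m, then the turn, a rotation vector about the tool's x, y, z in rad. In form: [[dx, dy, dz, ax, ay, az], ...]. A call has 1 to 20 rows; each row shifts and turns the commanded pose from where the row before left it, along the tool's axes as they then stand; what a row does not reach is not made up. A row lasts 1/8 s, in which the tool goes at most 62.5 mm and 10.7 degrees, less where a joint would pass 70% of its speed; a pose out of reach is approached as far as the arm can. A call is refused whole if a number of a shift passes 0.0625 or a number of a turn 0.188, either way. A call with a gripper value outside its range is refused whole. "jaw" is the opening, from 0 (shut) to 1 (fully open), set as the call begins (left out, the last holds). The fingers move at their own pace and stop on an object; "newtons" is the grip in N (left out, the last holds). Time passes only in rows, so rows that do not move let the fingers close. It gives the time, the measured TCP pose, the force, the opening and the grip force at its end, in the units of the state.
- env.sense(): the state, without advancing time (a new reading comes with each control period).
- optics.grab_frame(name): name is "side" or "top"; returns the picture (480x640x3 uint8, red, green, blue); there is no depth.
- optics.get_calibration(name): a dict with "fx", "fy", "cx", "cy" (pixels), "D" ([k1, k2, p1, p2, k3] as OpenCV has them; the pictures are not rectified), "R" (3x3) and "t" (3): a world point X has camera coordinates R X + t. Camera axes: x right, y down, z forward; pixel columns grow to the right and rows downward; lengths in m; the calibration is good to about 2 mm. A picture is of the moment at which its call begins. get_calibration takes no time and is no camera call.
- env.hand_in(): hands the job in; it is judged then, once.
The state is a dict: "time_s": time; "q": joint angles; "joint_velocities": joint speeds; "joint_efforts": joint torques, N m; "eef_pos": TCP position; "eef_rot": TCP orientation; "force": force on the tool from outside, world axes, zero at the start; "torque": the same for the moment, N m; "grip_width": opening from 0.0 (shut) to 1.0 (fully open); "finger_force": force on a finger pad.
Only numpy, scipy, OpenCV 4.12 (cv2) and the standard library are available. Lean on these libraries where they do the work, as an engineer would, in place of code of your own. Each camera call takes 0.05 s, during which the arm holds its last target. There are 200 camera calls.

## Working session

There is one attempt and no reset: what is moved stays moved. The work goes in short steps, Python scripts to look and compute and a tool call to move; the robot and the scene stay as the last step left them, time stands still between calls to the robot, and variables do not carry over. Pictures are saved under pics/ and viewed, at most 17 in all, crops included, and the job is handed in when it is done.

Besides the shell and the picture viewer there is one more tool, called after "Request:" by a JSON object that holds its "method" and its "body". play_rows: Moves the arm, as the interface text tells. Its arguments: {"type":"object","properties":{"commands":{"type":"array"},"jaw":{"type":"number"},"newtons":{"type":"number"}},"required":["commands"]}

```bash
mkdir -p pics; cat > h.py <<'E'
import numpy as np, cv2
from workcell import env, optics
def save(cam,name):
    im=optics.grab_frame(cam); cv2.imwrite(f'pics/{name}.png',im[:,:,::-1]); return im
def cal(cam):
    c=optics.get_calibration(cam)
    K=np.array([[c['fx'],0,c['cx']],[0,c['fy'],c['cy']],[0,0,1.]])
    return K,np.array(c['D'],float),np.array(c['R']),np.array(c['t'])
def px2w(cam,uv,z):
    K,D,R,t=cal(cam)
    n=cv2.undistortPoints(np.array(uv,float).reshape(-1,1,2),K,D).reshape(-1,2)
    d=np.c_[n,np.ones(len(n))]@R; o=-R.T@t
    s=(z-o[2])/d[:,2]; return o+d*s[:,None]
def w2px(cam,P):
    K,D,R,t=cal(cam)
    return cv2.projectPoints(np.array(P,float).reshape(-1,3),cv2.Rodrigues(R)[0],t,K,D)[0].reshape(-1,2)
def crop(im,x0,y0,x1,y1,name,s):
    cv2.imwrite(f'pics/{name}.png',cv2.resize(im[y0:y1,x0:x1,::-1],None,fx=s,fy=s,interpolation=cv2.INTER_CUBIC))
E
python3 - <<'E'
from h import *
save('top','top0'); save('side','side0')
s=env.sense(); print(s)
for c in('top','side'):
    K,D,R,t=cal(c); print(c,K[0,0],(-R.T@t).round(3),R.round(2).tolist(),D)
E
```

```text
{'time_s': 0.1, 'q': array([-1.23408341e+00,  8.79001571e-02,  1.37208926e+00, -3.89400696e-05,
        1.68356241e+00, -1.03096667e-01]), 'joint_velocities': array([-3.53825246e-04, -1.45178694e-03, -3.26960496e-03,  3.60595478e-04,
       -1.54474303e-03, -3.31605884e-05]), 'joint_efforts': array([ 2.28903489e-03, -3.41253376e+01, -3.03301013e+01,  7.20295636e-02,
        3.04547965e-02, -9.79218157e-05]), 'eef_pos': array([ 0.23399795, -0.4972104 ,  0.20441781]), 'eef_rot': array([ 9.75918227e-01,  2.18134484e-01, -1.33380494e-04, -9.70658006e-04]), 'force': array([ 0.20265725, -0.13319724, -0.27795098]), 'torque': array([ 0.00688072, -0.01557646, -0.02548036]), 'finger_force': 0.0, 'grip_width': 0.9992805450794612}
top 500.90321130386786 [0.366 0.047 1.125] [[0.0, -1.0, -0.0], [-0.99, -0.0, -0.15], [0.15, 0.0, -0.99]] [-0.10670423  0.          0.          0.          0.        ]
side 602.731261336935 [0.283 1.326 0.896] [[-0.98, -0.18, -0.01], [-0.09, 0.52, -0.85], [0.16, -0.83, -0.53]] [-0.10738365  0.          0.          0.          0.        ]
```

View pics/top0.png

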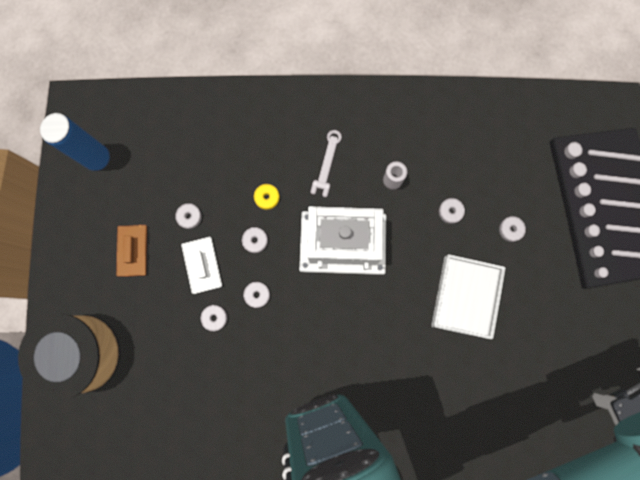

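View pics/side0.png

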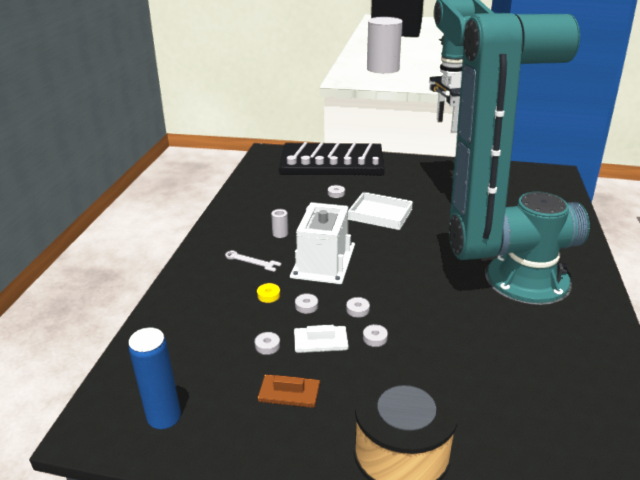

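Top image shows six grey rings at (188,215), (254,240), (256,294), (213,318), (452,210), (513,228); yellow look-alike ring (266,196), not wanted. Grey cover at (201,265); brown look-alike (131,250), not wanted. Cap knob (345,232) on the housing, tray (468,297), wrench (326,163), socket (395,175). By the description I want the grey ones; close crops next.

```bash
python3 - <<'E'
from h import *
im=cv2.imread('pics/top0.png')[:,:,::-1]
crop(im,290,195,396,285,'c_h',7)
crop(im,160,185,290,335,'c_c',4)
E
```

```text
(no output)
```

View pics/c_h.png

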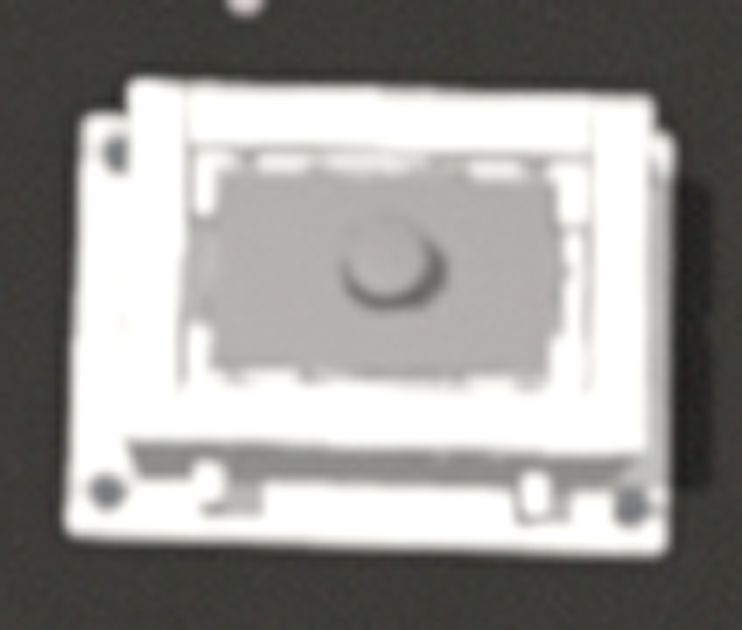

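View pics/c_c.png

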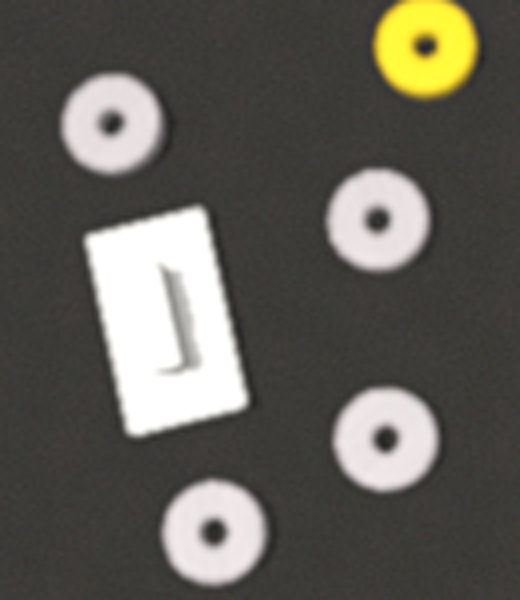

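The housing crop shows the white block's top corners at crop (130,78),(655,95),(648,455),(127,441), with the grey cap's knob top at about (388,252). The second crop confirms the grey cover with its bar, corners (84,235),(205,206),(249,407),(128,437), and four plain grey rings around it.

```bash
cat >> h.py <<'E'
def rings(im,n=None):
    hsv=cv2.cvtColor(np.ascontiguousarray(im),cv2.COLOR_RGB2HSV)
    m=((hsv[:,:,2]>120)&(hsv[:,:,1]<60)).astype(np.uint8)
    cs,_=cv2.findContours(m,cv2.RETR_EXTERNAL,cv2.CHAIN_APPROX_NONE); out=[]
    for c in cs:
        x,y,w,h=cv2.boundingRect(c)
        if 20<w<34 and 20<h<34 and cv2.contourArea(c)>.7*w*h:
            M=cv2.moments(c); u=M['m10']/M['m00'],M['m01']/M['m00']
            out.append((np.array(u).round(1),px2w('top',[u],.014)[0,:2].round(4),w,h))
    return out
E
python3 - <<'E'
from h import *
im=cv2.imread('pics/top0.png')[:,:,::-1]
for r in rings(im): print(*r)
f=lambda L,s,o:(np.array(L)+.5)/s-.5+np.array(o)
H=px2w('top',f([(130,78),(655,95),(648,455),(127,441)],7,(290,195)),.132)[:,:2]
def rep(n,P):
    e=np.linalg.norm(P-np.roll(P,-1,0),axis=1); d=(P[1]-P[0]+P[2]-P[3])
    print(n,'c',P.mean(0).round(4),'edges',e.round(4),'ang',np.degrees(np.arctan2(d[1],d[0])).round(2))
rep('top',H)
F=px2w('top',f([(80,112),(678,130),(668,555),(65,540)],7,(290,195)),.008)[:,:2]; rep('flange',F)
rep('cover',px2w('top',f([(84,235),(205,206),(249,407),(128,437)],4,(160,185)),.014)[:,:2])
rep('tray',px2w('top',[(449,255),(505,266),(491,338),(432,326)],.03)[:,:2])
print('knob',px2w('top',f([(388,252)],7,(290,195)),.151))
from scipy.spatial.transform import Rotation as Ro
s=env.sense();Rm=Ro.from_quat(s['eef_rot']);print('turn to [1,0,0,0]',(Rm.inv()*Ro.from_quat([1,0,0,0])).as_rotvec())
print(env.grip_point_offset)
# side check: project estimates
E
```

```text
[213.  317.6] [0.3626 0.2986] 27 26
[256.  294.4] [0.4145 0.2039] 27 26
[254.  239.5] [0.5374 0.2109] 25 26
[451.6 210.2] [ 0.6057 -0.237 ] 26 25
top c [0.5336 0.01  ] edges [0.1522 0.105  0.1486 0.1058] ang -91.64
flange c [0.5328 0.011 ] edges [0.1947 0.1386 0.1927 0.1396] ang -91.52
cover c [0.48   0.3291] edges [0.0708 0.1168 0.0698 0.1176] ang -76.09
tray c [ 0.4102 -0.2663] edges [0.1281 0.1622 0.1324 0.1609] ang -101.46
knob [[0.5343439  0.01128505 0.151     ]]
turn to [1,0,0,0] [-1.95705113e-03  2.68923190e-04  4.39805098e-01]
0.0188
```

Request:
{"method": "play_rows", "body": {"commands": [[0,0,-0.02,0,0,0.156],[0,0,-0.02,0,0,0.156],[0,0,-0.02,0,0,0.156],[0.0238,-0.043,0,0,0,0],[0.0238,-0.043,0,0,0,0],[0.0238,-0.043,0,0,0,0],[0.0238,-0.043,0,0,0,0],[0.0238,-0.043,0,0,0,0],[0.0238,-0.043,0,0,0,0],[0.0238,-0.043,0,0,0,0],[0.0238,-0.043,0,0,0,0],[0.0238,-0.043,0,0,0,0],[0.0238,-0.043,0,0,0,0],[0.0238,-0.043,0,0,0,0],[0.0238,-0.043,0,0,0,0],[0,0,0,0,0,0],[0,0,0,0,0,0]], "jaw": 0.5}}

```text
time_s: 2.22
eef_pos: [0.5338, 0.0097, 0.2649]
eef_rot: [1.0, -0.014, -0.001, 0.0]
force: [-0.4, -0.3, -0.2]
grip_width: 0.498
finger_force: 0.0
```

```bash
cat >> h.py <<'E'
from scipy.spatial.transform import Rotation as Ro
def go(x,y,z,yaw=None):
    """yaw: tool-x heading in deg (world). prints tool-frame shift and turn; shift is in the axes AFTER the turn if a turn is made first"""
    s=env.sense(); R0=Ro.from_quat(s['eef_rot'])
    h=R0.as_matrix()[:,0]; cur=np.degrees(np.arctan2(h[1],h[0])); yaw=cur if yaw is None else yaw
    R1=Ro.from_euler('z',yaw,degrees=True)*Ro.from_quat([1,0,0,0])
    print('pos',s['eef_pos'].round(4),'head',round(cur,2),'turn',(R0.inv()*R1).as_rotvec().round(4),'| shift',R1.inv().apply(np.array([x,y,z])-s['eef_pos']).round(4),'| t',round(s['time_s'],1),'q6',s['q'][5].round(2),'F',s['force'].round(1))
E
python3 - <<'E'
from h import *
go(.5335,.0108,.128,-1.6)
im=cv2.imread('pics/top0.png')[:,:,::-1]
g=cv2.cvtColor(np.ascontiguousarray(im),cv2.COLOR_RGB2GRAY)
for (u,v) in((188,215),(513,228)):
    p=g[v-17:v+18,u-17:u+18]; m=(p>120).astype(np.uint8)
    n,l,st,ce=cv2.connectedComponentsWithStats(m); i=1+np.argmax(st[1:,4])
    print(st[i],(ce[i]+[u-17,v-17]).round(1),px2w('top',[ce[i]+[u-17,v-17]],.014).round(4))
E
```

```text
pos [0.5338 0.0097 0.2649] head -1.61 turn [ 0.0007  0.0014 -0.0002] | shift [-0.0003 -0.0011  0.1369] | t 2.2 q6 1.51 F [-0.4 -0.3 -0.2]
[  4   5  25  26 474] [187.3 215.5] [[0.5928 0.3656 0.014 ]]
[  4   5  26  25 485] [512.5 228.4] [[ 0.564  -0.3771  0.014 ]]
```

Request:
{"method": "play_rows", "body": {"commands": [[0,-0.001,0.05,0,0,0],[0,0,0.05,0,0,0],[0,0,0.025,0,0,0],[0,0,0.012,0,0,0],[0,0,0,0,0,0],[0,0,0,0,0,0]]}}

```text
time_s: 2.98
eef_pos: [0.5352, 0.0105, 0.1303]
eef_rot: [1.0, -0.014, 0.002, 0.0]
force: [-0.3, -0.5, 0.5]
grip_width: 0.502
finger_force: 0.0
```

Request:
{"method": "play_rows", "body": {"commands": [[0,0,0,0,0,0],[0,0,0,0,0,0],[0,0,0,0,0,0],[0,0,0,0,0,0],[0,0,0,0,0,0],[0,0,-0.03,0,0,0],[0,0,-0.05,0,0,0],[0,0,0,0,0,0]], "jaw": 0, "newtons": 20}}

```text
time_s: 3.98
eef_pos: [0.5366, 0.0109, 0.2131]
eef_rot: [1.0, -0.014, 0.005, 0.0]
force: [0.3, 0.6, -0.5]
grip_width: 0.249
finger_force: 20.0
```

```bash
python3 - <<'E'
from h import *
go(.410,-.266,.12,-11.5)
im=save('top','top1')
crop(im,220,190,420,340,'c1',4)
E
```

```text
pos [0.5366 0.0109 0.2131] head -1.61 turn [-1.000e-04 -9.200e-03  1.725e-01] | shift [-0.0688  0.2965  0.0931] | t 4.0 q6 1.51 F [ 0.3  0.6 -0.5]
```

View pics/c1.png

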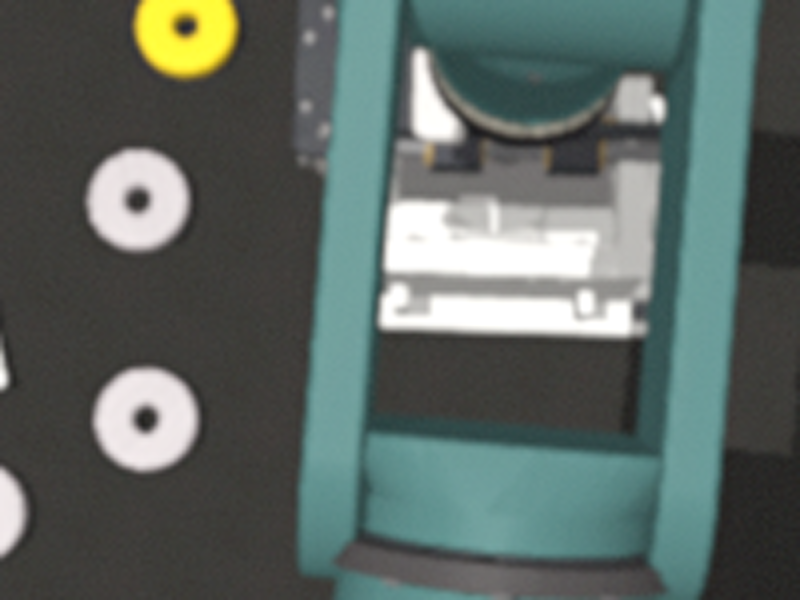

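The cap is held between the fingers and clear of the housing (crop shows it under the gripper at (500,180)).

Request:
{"method": "play_rows", "body": {"commands": [[0,0,0,0,-0.009,0.172],[-0.0098,0.0424,0,0,0,0],[-0.0098,0.0424,0,0,0,0],[-0.0098,0.0424,0,0,0,0],[-0.0098,0.0424,0,0,0,0],[-0.0098,0.0424,0,0,0,0],[-0.0098,0.0424,0.03,0,0,0],[-0.0098,0.0424,0.06,0,0,0],[0,0,0,0,0,0],[0,0,0,0,0,0]]}}

```text
time_s: 5.28
eef_pos: [0.4101, -0.2592, 0.1282]
eef_rot: [0.995, -0.1, -0.005, -0.001]
force: [1.0, -0.9, 0.6]
grip_width: 0.251
finger_force: 20.0
```

```bash
python3 - <<'E'
from h import *
go(.410,-.266,.018,-11.5)
E
```

```text
pos [ 0.4101 -0.2592  0.1282] head -11.48 turn [-0.0005  0.0099  0.0004] | shift [0.0013 0.0066 0.1102] | t 5.3 q6 1.09 F [ 1.  -0.9  0.6]
```

Request:
{"method": "play_rows", "body": {"commands": [[0.001,0.006,0.04,0,0.005,0],[0,0,0.04,0,0,0],[0,0,0.02,0,0,0],[0,0,0.008,0,0,0],[0,0,0,0,0,0],[0,0,0,0,0,0]]}}

```text
time_s: 6.02
eef_pos: [0.4106, -0.2665, 0.0225]
eef_rot: [0.995, -0.1, -0.001, 0.001]
force: [0.1, -0.3, -0.6]
grip_width: 0.253
finger_force: 20.0
```

Request:
{"method": "play_rows", "body": {"commands": [[0,0,0,0,0,0],[0,0,0,0,0,0],[0,0,0,0,0,0],[0,0,-0.02,0,0,0],[0,0,-0.05,0,0,0],[0,0,-0.05,0,0,0],[0,0,0,0,0,0],[0,0,0,0,0,0]], "jaw": 0.7}}

```text
time_s: 7.02
eef_pos: [0.4094, -0.2657, 0.1402]
eef_rot: [0.995, -0.1, -0.002, 0.0]
force: [-0.3, -0.1, -0.3]
grip_width: 0.698
finger_force: 0.0
```

```bash
python3 - <<'E'
from h import *
go(.6057,-.237,.10,-1.6)
im=save('top','top2')
for r in rings(im): print(*r)
crop(im,290,160,540,345,'c2',3)
E
```

```text
pos [ 0.4094 -0.2657  0.1402] head -11.48 turn [ 0.0002  0.0046 -0.1724] | shift [ 0.1954 -0.0342  0.0402] | t 7.0 q6 1.08 F [-0.3 -0.1 -0.3]
[213.  317.7] [0.3625 0.2986] 27 26
[256.  294.3] [0.4145 0.204 ] 27 26
[254.  239.5] [0.5374 0.211 ] 26 26
[512.5 228.4] [ 0.5639 -0.3769] 26 26
[451.6 210.2] [ 0.6057 -0.237 ] 26 25
```

View pics/c2.png

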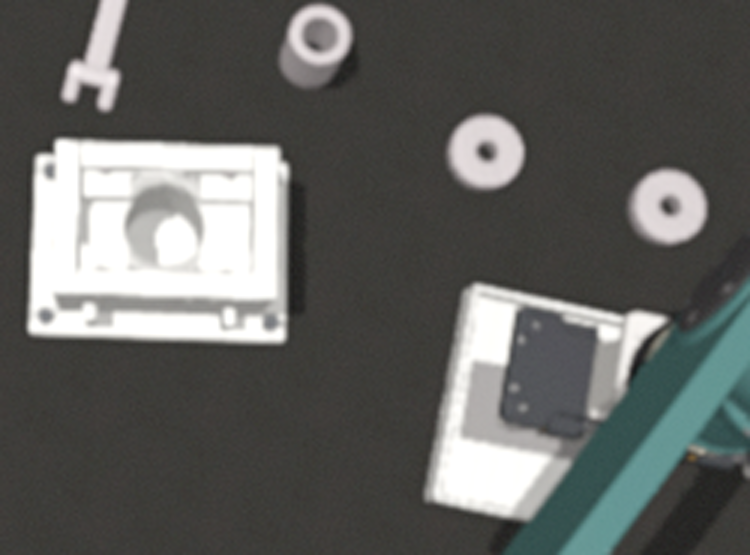

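The cap lies flat in the tray; the bore is open, centred at about crop (165,225); two rings at (486,152) and (668,206).

Request:
{"method": "play_rows", "body": {"commands": [[0,0,0,0,0,-0.172],[0.039,-0.0068,0,0,0,0],[0.039,-0.0068,0,0,0,0],[0.039,-0.0068,0,0,0,0],[0.039,-0.0068,0,0,0,0],[0.039,-0.0068,0.03,0,0,0],[0,0,0.05,0,0,0],[0,0,0,0,0,0],[0,0,0,0,0,0]], "jaw": 0.8}}

```text
time_s: 8.2
eef_pos: [0.6051, -0.2376, 0.0601]
eef_rot: [1.0, -0.014, -0.002, -0.0]
force: [0.6, -0.7, 0.5]
grip_width: 0.799
finger_force: 0.0
```

```bash
python3 - <<'E'
from h import *
go(.6057,-.237,.003,-1.6)
print(px2w('top',[(344.7,234.7)],.116))
E
```

```text
pos [ 0.6051 -0.2376  0.0601] head -1.64 turn [-0.      0.0045 -0.0006] | shift [ 0.0006 -0.0006  0.0571] | t 8.2 q6 1.14 F [ 0.6 -0.7  0.5]
[[0.53184904 0.01066212 0.116     ]]
```

Request:
{"method": "play_rows", "body": {"commands": [[0,0,0.03,0,0,0],[0,0,0.02,0,0,0],[0,0,0.005,0,0,0],[0,0,0,0,0,0],[0,0,0,0,0,0]]}}

```text
time_s: 8.82
eef_pos: [0.6059, -0.2379, 0.0064]
eef_rot: [1.0, -0.014, -0.001, 0.001]
force: [-0.7, 0.7, 0.6]
grip_width: 0.802
finger_force: 0.0
```

Request:
{"method": "play_rows", "body": {"commands": [[0,0,0,0,0,0],[0,0,0,0,0,0],[0,0,0,0,0,0],[0,0,0,0,0,0],[0,0,0,0,0,0],[0,0,-0.02,0,0,0],[0,0,-0.05,0,0,0],[0,0,-0.06,0,0,0],[0,0,-0.05,0,0,0],[0,0,0,0,0,0],[0,0,0,0,0,0]], "jaw": 0, "newtons": 40}}

```text
time_s: 10.2
eef_pos: [0.605, -0.237, 0.1835]
eef_rot: [1.0, -0.014, -0.003, -0.001]
force: [0.0, 0.1, -3.1]
grip_width: 0.563
finger_force: 40.0
```

```bash
python3 - <<'E'
from h import *
go(.5327,.0106,.16,-1.6)
E
```

```text
pos [ 0.605  -0.237   0.1835] head -1.61 turn [-0.001   0.0064 -0.0002] | shift [-0.0792 -0.2455  0.0235] | t 10.2 q6 1.14 F [ 0.   0.1 -3.1]
```

Request:
{"method": "play_rows", "body": {"commands": [[-0.0132,-0.0409,0,0,0.003,0],[-0.0132,-0.0409,0,0,0.003,0],[-0.0132,-0.0409,0,0,0,0],[-0.0132,-0.0409,0,0,0,0],[-0.0132,-0.0409,0,0,0,0],[-0.0132,-0.0409,0,0,0,0],[0,0,0.022,0,0,0],[0,0,0,0,0,0],[0,0,0,0,0,0],[0,0,0,0,0,0]]}}

```text
time_s: 11.45
eef_pos: [0.5339, 0.0095, 0.1631]
eef_rot: [1.0, -0.015, 0.001, 0.0]
force: [-0.1, 0.2, -2.8]
grip_width: 0.566
finger_force: 40.0
```

```bash
python3 - <<'E'
from h import *
go(.5327,.0106,.106,-1.6)
im=save('side','side1'); crop(im,270,180,370,290,'s1',5)
E
```

```text
pos [0.5339 0.0095 0.1631] head -1.67 turn [ 0.0002 -0.0022 -0.0013] | shift [-0.0012 -0.001   0.0571] | t 11.4 q6 1.51 F [-0.1  0.2 -2.8]
```

View pics/s1.png

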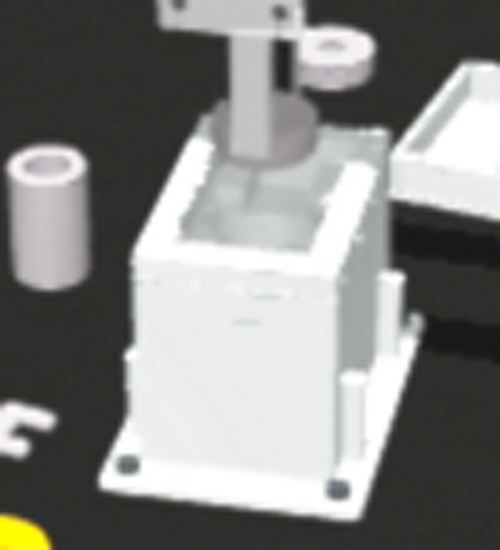

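The side crop shows the ring level in the fingers just above the recess; housing top corners at (135,258),(335,275),(205,118),(387,130).

```bash
python3 - <<'E'
from h import *
P=px2w('side',(np.array([(133,256),(337,276),(388,129),(203,117)])+.5)/5-.5+[270,180],.132)
print(P.round(4),P.mean(0))
E
```

```text
[[ 0.5882  0.087   0.132 ]
 [ 0.486   0.0886  0.132 ]
 [ 0.4839 -0.0635  0.132 ]
 [ 0.5832 -0.0601  0.132 ]] [0.53533308 0.01299093 0.132     ]
```

Request:
{"method": "play_rows", "body": {"commands": [[-0.001,-0.001,0.025,0,0,0],[0,0,0.012,0,0,0],[0,0,0.004,0,0,0],[0,0,0,0,0,0]]}}

```text
time_s: 12.0
eef_pos: [0.5329, 0.011, 0.1221]
eef_rot: [1.0, -0.014, 0.001, 0.0]
force: [0.2, 0.5, -2.9]
grip_width: 0.566
finger_force: 40.0
```

Request:
{"method": "play_rows", "body": {"commands": [[0,0,0.006,0,0,0],[0,0,0.005,0,0,0],[0,0,0.004,0,0,0],[0,0,0,0,0,0],[0,0,0,0,0,0]]}}

```text
time_s: 12.62
eef_pos: [0.5328, 0.0111, 0.1069]
eef_rot: [1.0, -0.014, 0.001, 0.0]
force: [-0.5, 0.4, -3.7]
grip_width: 0.567
finger_force: 40.0
```

Request:
{"method": "play_rows", "body": {"commands": [[0,0,0,0,0,0],[0,0,0,0,0,0],[0,0,0,0,0,0],[0,0,-0.04,0,0,0],[0,0,-0.05,0,0,0],[0.005,0.055,0,0,0,0],[0.005,0.055,0,0,0,0],[0.005,0.055,0,0,0,0],[0.005,0.055,0,0,0,0],[0.005,0.055,0.03,0,0,0],[0.005,0.055,0.05,0,0,0],[0.005,0.055,0.05,0,0,0],[0,0,0,0,0,0],[0,0,0,0,0,0]], "jaw": 0.7}}

```text
time_s: 14.38
eef_pos: [0.5562, -0.3564, 0.084]
eef_rot: [1.0, -0.014, 0.001, -0.0]
force: [-0.5, 0.2, 0.4]
grip_width: 0.697
finger_force: 0.0
```

```bash
python3 - <<'E'
from h import *
go(.5638,-.3768,.004,-1.6)
im=save('top','top3')
for r in rings(im): print(*r)
crop(im,315,205,375,265,'c3',8)
E
```

```text
pos [ 0.5562 -0.3564  0.084 ] head -1.62 turn [-0.0001 -0.0029 -0.0004] | shift [0.0082 0.0202 0.08  ] | t 14.4 q6 0.94 F [-0.5  0.2  0.4]
[213.  317.7] [0.3625 0.2986] 27 26
[256.  294.4] [0.4145 0.204 ] 27 26
[254.  239.5] [0.5374 0.211 ] 25 26
```

View pics/c3.png

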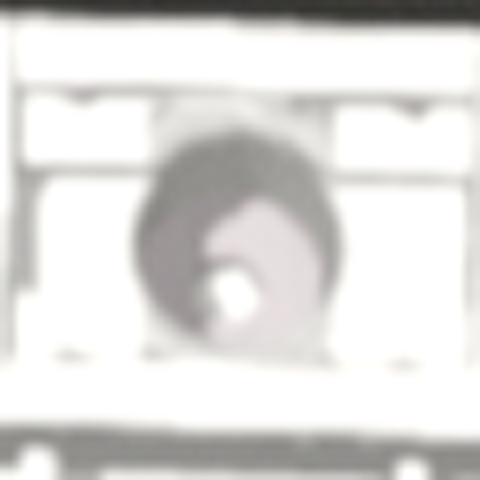

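Ring 1 lies in the bore, hole seen at crop (235,293), looking flat.

Request:
{"method": "play_rows", "body": {"commands": [[0.008,0.02,0.015,0,0,0],[0,0,0.03,0,0,0],[0,0,0.025,0,0,0],[0,0,0.009,0,0,0],[0,0,0,0,0,0],[0,0,0,0,0,0]], "jaw": 0.8}}

```text
time_s: 15.18
eef_pos: [0.5646, -0.3773, 0.0067]
eef_rot: [1.0, -0.014, 0.002, 0.001]
force: [0.0, 0.2, 0.7]
grip_width: 0.798
finger_force: 0.0
```

Request:
{"method": "play_rows", "body": {"commands": [[0,0,0,0,0,0],[0,0,0,0,0,0],[0,0,0,0,0,0],[0,0,0,0,0,0],[0,0,0,0,0,0],[0,0,-0.02,0,0,0],[0,0,-0.05,0,0,0],[0,0,-0.06,0,0,0],[0,0,-0.04,0,0,0],[0,0,0,0,0,0],[0,0,0,0,0,0]], "jaw": 0}}

```text
time_s: 16.55
eef_pos: [0.5621, -0.3761, 0.1718]
eef_rot: [1.0, -0.014, -0.001, -0.001]
force: [-1.1, -0.3, -2.7]
grip_width: 0.565
finger_force: 40.0
```

```bash
python3 - <<'E'
from h import *
go(.5329,.0111,.122,-1.6)
print(w2px('top',[(.5327,.0106,.017)]), 235/8+314.5,293/8+204.5)
E
```

```text
pos [ 0.5621 -0.3761  0.1718] head -1.61 turn [-0.0024  0.0012 -0.0002] | shift [-0.04   -0.3862  0.0498] | t 16.6 q6 0.93 F [-1.1 -0.3 -2.7]
[[343.17645248 241.51083036]] 343.875 241.125
```

Request:
{"method": "play_rows", "body": {"commands": [[-0.0044,-0.0429,0,0,0,0],[-0.0044,-0.0429,0,0,0,0],[-0.0044,-0.0429,0,0,0,0],[-0.0044,-0.0429,0,0,0,0],[-0.0044,-0.0429,0,0,0,0],[-0.0044,-0.0429,0,0,0,0],[-0.0044,-0.0429,0,0,0,0],[-0.0044,-0.0429,0,0,0,0],[-0.0044,-0.0429,0,0,0,0],[0,0,0.02,0,0,0],[0,0,0,0,0,0],[0,0,0,0,0,0],[0,0,0,0,0,0]]}}

```text
time_s: 18.18
eef_pos: [0.5345, 0.0096, 0.1542]
eef_rot: [1.0, -0.015, 0.001, 0.0]
force: [0.0, 0.5, -2.5]
grip_width: 0.568
finger_force: 40.0
```

```bash
python3 - <<'E'
from h import *
go(.5329,.0111,.106,-1.6)
E
```

```text
pos [0.5345 0.0096 0.1542] head -1.68 turn [ 0.0002 -0.0021 -0.0013] | shift [-0.0017 -0.0014  0.0482] | t 18.2 q6 1.51 F [ 0.   0.5 -2.5]
```

Request:
{"method": "play_rows", "body": {"commands": [[-0.0017,-0.0014,0.015,0,0,0],[0,0,0.015,0,0,0],[0,0,0.006,0,0,0],[0,0,0.006,0,0,0],[0,0,0.005,0,0,0],[0,0,0,0,0,0],[0,0,0,0,0,0]]}}

```text
time_s: 19.05
eef_pos: [0.5329, 0.0116, 0.1072]
eef_rot: [1.0, -0.014, 0.001, 0.0]
force: [0.3, 0.4, -2.5]
grip_width: 0.564
finger_force: 40.0
```

Request:
{"method": "play_rows", "body": {"commands": [[0,0,0,0,0,0],[0,0,0,0,0,0],[0,0,0,0,0,0],[0,0,-0.04,0,0,0],[0,0,-0.05,0,0,0],[0,-0.05,0,0,0,0],[0,-0.05,0,0,0,0],[0,-0.05,0,0,0,0],[0,-0.05,0,0,0,0],[0,0,0.05,0,0,0],[0,0,0.05,0,0,0],[0,0,0,0,0,0],[0,0,0,0,0,0]], "jaw": 0.7}}

```text
time_s: 20.68
eef_pos: [0.5397, 0.2118, 0.0992]
eef_rot: [1.0, -0.014, 0.002, -0.0]
force: [0.2, -0.0, -0.0]
grip_width: 0.7
finger_force: 0.0
```

```bash
python3 - <<'E'
from h import *
go(.5374,.2110,.004,-1.6)
im=save('top','top4')
for r in rings(im): print(*r)
E
```

```text
pos [0.5397 0.2118 0.0992] head -1.63 turn [-0.0008 -0.0049 -0.0005] | shift [-0.0023  0.0008  0.0952] | t 20.7 q6 1.88 F [ 0.2 -0.  -0. ]
```

View pics/top4.png

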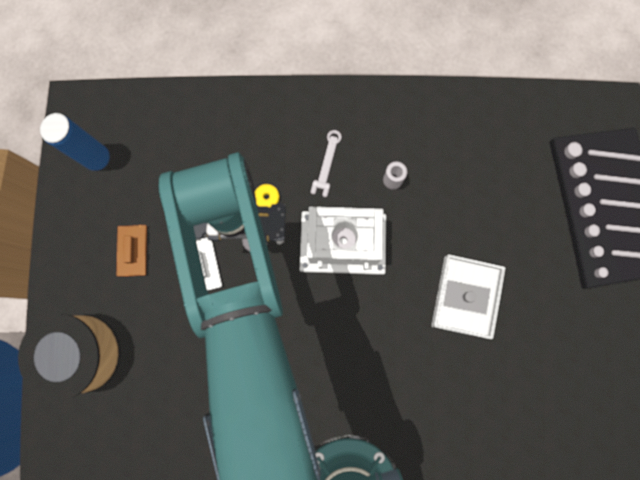

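Cap sits in the tray at (468,297); the second ring is in the bore at (345,237), the arm hides the left rings.

Request:
{"method": "play_rows", "body": {"commands": [[-0.002,0.001,0.035,0,-0.003,0],[0,0,0.035,0,0,0],[0,0,0.015,0,0,0],[0,0,0.009,0,0,0],[0,0,0,0,0,0],[0,0,0,0,0,0]], "jaw": 0.8}}

```text
time_s: 21.48
eef_pos: [0.5376, 0.2109, 0.0047]
eef_rot: [1.0, -0.014, 0.001, -0.0]
force: [0.4, -0.0, -0.2]
grip_width: 0.801
finger_force: 0.0
```

Request:
{"method": "play_rows", "body": {"commands": [[0,0,0,0,0,0],[0,0,0,0,0,0],[0,0,0,0,0,0],[0,0,0,0,0,0],[0,0,0,0,0,0],[0,0,-0.02,0,0,0],[0,0,-0.05,0,0,0],[0,0,-0.06,0,0,0],[0,0,-0.04,0,0,0],[0,0,0,0,0,0],[0,0,0,0,0,0]], "jaw": 0}}

```text
time_s: 22.85
eef_pos: [0.5352, 0.2103, 0.1699]
eef_rot: [1.0, -0.014, -0.003, 0.001]
force: [0.4, -0.2, -3.4]
grip_width: 0.563
finger_force: 40.0
```

```bash
python3 - <<'E'
from h import *
go(.5329,.0111,.122,-1.6)
E
```

```text
pos [0.5352 0.2103 0.1699] head -1.61 turn [ 0.0016  0.0058 -0.0002] | shift [0.0032 0.1992 0.0479] | t 22.9 q6 1.87 F [ 0.4 -0.2 -3.4]
```

Request:
{"method": "play_rows", "body": {"commands": [[0.0006,0.04,0,0,0.003,0],[0.0006,0.04,0,0,0,0],[0.0006,0.04,0,0,0,0],[0.0006,0.04,0,0,0,0],[0.0006,0.04,0,0,0,0],[0,0,0.02,0,0,0],[0,0,0,0,0,0],[0,0,0,0,0,0],[0,0,0,0,0,0]]}}

```text
time_s: 23.98
eef_pos: [0.5341, 0.0111, 0.1532]
eef_rot: [1.0, -0.014, 0.001, 0.0]
force: [0.3, 0.3, -1.6]
grip_width: 0.568
finger_force: 40.0
```

```bash
python3 - <<'E'
from h import *
go(.5329,.0111,.106,-1.6)
E
```

```text
pos [0.5341 0.0111 0.1532] head -1.56 turn [ 0.0001 -0.0021  0.0007] | shift [-0.0012  0.0001  0.0472] | t 24.0 q6 1.51 F [ 0.3  0.3 -1.6]
```

Request:
{"method": "play_rows", "body": {"commands": [[-0.001,0,0.015,0,0,0],[0,0,0.015,0,0,0],[0,0,0.006,0,0,0],[0,0,0.006,0,0,0],[0,0,0.004,0,0,0],[0,0,0,0,0,0],[0,0,0,0,0,0]]}}

```text
time_s: 24.85
eef_pos: [0.5334, 0.0106, 0.1075]
eef_rot: [1.0, -0.014, 0.001, 0.0]
force: [0.2, 0.5, -2.1]
grip_width: 0.566
finger_force: 40.0
```

Request:
{"method": "play_rows", "body": {"commands": [[0,0,0,0,0,0],[0,0,0,0,0,0],[0,0,0,0,0,0],[0,0,-0.04,0,0,0],[0,0,-0.05,0,0,0],[-0.025,-0.038,0,0,0,0],[-0.025,-0.038,0,0,0,0],[-0.025,-0.038,0,0,0,0],[-0.025,-0.038,0,0,0,0],[-0.025,-0.038,0,0,0,0],[0,0,0.05,0,0,0],[0,0,0.05,0,0,0],[0,0,0,0,0,0],[0,0,0,0,0,0]], "jaw": 0.7}}

```text
time_s: 26.6
eef_pos: [0.4148, 0.2044, 0.0989]
eef_rot: [1.0, -0.014, 0.002, -0.0]
force: [0.7, -0.3, 0.1]
grip_width: 0.698
finger_force: 0.0
```

```bash
python3 - <<'E'
from h import *
go(.4145,.2040,.004,-1.6)
im=save('top','top5')
for r in rings(im): print(*r)
s=save('side','side5')
a=cv2.resize(im[205:265,315:375],(480,480),interpolation=cv2.INTER_CUBIC)
b=cv2.resize(s[260:360,240:400],(768//1,480))[:,::1]; b=cv2.resize(b,(320,200))
o=np.zeros((480,800,3),np.uint8); o[:,:480]=a; o[:200,480:]=b
cv2.imwrite('pics/c5.png',o[:,:,::-1])
E
```

```text
pos [0.4148 0.2044 0.0989] head -1.63 turn [-0.001  -0.0049 -0.0005] | shift [-0.0003  0.0004  0.0949] | t 26.6 q6 1.94 F [ 0.7 -0.3  0.1]
```

View pics/c5.png

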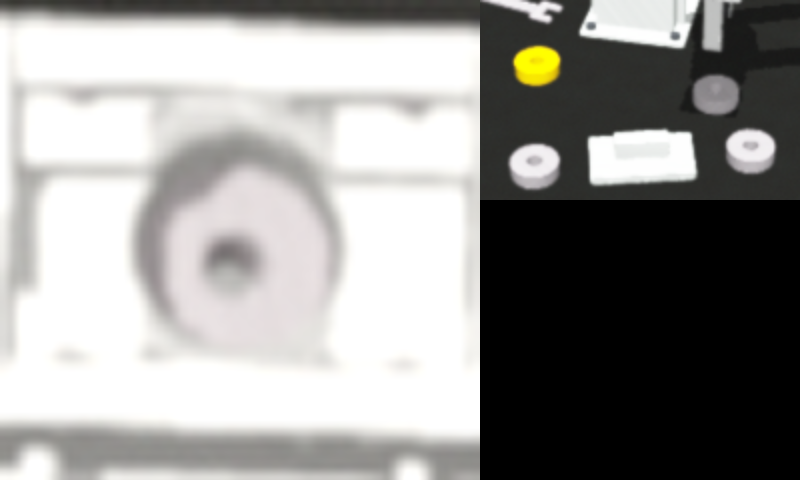

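Three rings are stacked flat in the bore (hole at crop (232,262)); in the side inset the remaining rings and cover look unmoved, with the fingers above the next one.

Request:
{"method": "play_rows", "body": {"commands": [[0,0,0.035,0,-0.003,0],[0,0,0.035,0,0,0],[0,0,0.015,0,0,0],[0,0,0.0085,0,0,0],[0,0,0,0,0,0],[0,0,0,0,0,0]], "jaw": 0.8}}

```text
time_s: 27.45
eef_pos: [0.4146, 0.2044, 0.0047]
eef_rot: [1.0, -0.014, 0.001, -0.0]
force: [-0.3, -0.4, -0.0]
grip_width: 0.801
finger_force: 0.0
```

Request:
{"method": "play_rows", "body": {"commands": [[0,0,0,0,0,0],[0,0,0,0,0,0],[0,0,0,0,0,0],[0,0,0,0,0,0],[0,0,0,0,0,0],[0,0,-0.02,0,0,0],[0,0,-0.05,0,0,0],[0,0,-0.06,0,0,0],[0,0,-0.04,0,0,0],[0,0,0,0,0,0],[0,0,0,0,0,0]], "jaw": 0}}

```text
time_s: 28.82
eef_pos: [0.4125, 0.2038, 0.1709]
eef_rot: [1.0, -0.014, -0.002, 0.001]
force: [-1.1, 0.1, -2.3]
grip_width: 0.564
finger_force: 40.0
```

```bash
python3 - <<'E'
from h import *
go(.5329,.0111,.122,-1.6)
print(w2px('top',[(.5329,.0111,.062)]), 232/8+314.5,262/8+204.5)
E
```

```text
pos [0.4125 0.2038 0.1709] head -1.61 turn [ 0.0014  0.0049 -0.0002] | shift [0.1257 0.1893 0.0489] | t 28.8 q6 1.93 F [-1.1  0.1 -2.3]
[[343.61404381 238.29858047]] 343.5 237.25
```

Request:
{"method": "play_rows", "body": {"commands": [[0.025,0.0378,0,0,0.003,0],[0.025,0.0378,0,0,0,0],[0.025,0.0378,0,0,0,0],[0.025,0.0378,0,0,0,0],[0.025,0.0378,0,0,0,0],[0,0,0.02,0,0,0],[0,0,0,0,0,0],[0,0,0,0,0,0],[0,0,0,0,0,0]]}}

```text
time_s: 29.95
eef_pos: [0.5334, 0.0122, 0.1539]
eef_rot: [1.0, -0.014, 0.001, 0.0]
force: [0.7, -0.4, -2.2]
grip_width: 0.569
finger_force: 40.0
```

```bash
python3 - <<'E'
from h import *
go(.5329,.0111,.106,-1.6)
E
```

```text
pos [0.5334 0.0122 0.1539] head -1.56 turn [ 0.0002 -0.0025  0.0007] | shift [-0.0004  0.0011  0.0479] | t 29.9 q6 1.51 F [ 0.7 -0.4 -2.2]
```

Request:
{"method": "play_rows", "body": {"commands": [[0,0.001,0.015,0,0,0],[0,0,0.015,0,0,0],[0,0,0.006,0,0,0],[0,0,0.006,0,0,0],[0,0,0.005,0,0,0],[0,0,0,0,0,0],[0,0,0,0,0,0]]}}

```text
time_s: 30.82
eef_pos: [0.5336, 0.0106, 0.1069]
eef_rot: [1.0, -0.014, 0.001, 0.0]
force: [-0.9, 0.3, -2.8]
grip_width: 0.565
finger_force: 40.0
```

Request:
{"method": "play_rows", "body": {"commands": [[0,0,0,0,0,0],[0,0,0,0,0,0],[0,0,0,0,0,0],[0,0,-0.04,0,0,0],[0,0,-0.05,0,0,0],[-0.0256,-0.0404,0,0,0,0],[-0.0256,-0.0404,0,0,0,0],[-0.0256,-0.0404,0,0,0,0],[-0.0256,-0.0404,0,0,0,0],[-0.0256,-0.0404,0,0,0,0],[-0.0256,-0.0404,0,0,0,0],[-0.0256,-0.0404,0,0,0,0],[0,0,0.05,0,0,0],[0,0,0.03,0,0,0],[0,0,0,0,0,0],[0,0,0,0,0,0]], "jaw": 0.7}}

```text
time_s: 32.83
eef_pos: [0.3632, 0.2988, 0.1177]
eef_rot: [1.0, -0.014, 0.002, -0.001]
force: [0.2, -0.4, 0.7]
grip_width: 0.699
finger_force: 0.0
```

```bash
python3 - <<'E'
from h import *
im=save('top','top6'); s=save('side','side6')
a=cv2.resize(im[205:265,315:375],(480,480),interpolation=cv2.INTER_CUBIC)
b=cv2.resize(s[270:370,240:400],(320,200))
c=cv2.resize(im[190:350,150:310],(320,280))
o=np.zeros((480,800,3),np.uint8); o[:,:480]=a; o[:200,480:]=b; o[200:,480:]=c
cv2.imwrite('pics/c6.png',o[:,:,::-1])
go(.3625,.2986,.004,-1.6)
for r in rings(im): print(*r)
E
```

```text
pos [0.3636 0.299  0.1184] head -1.64 turn [-0.0021 -0.0053 -0.0007] | shift [-0.0011  0.0004  0.1144] | t 32.9 q6 2.17 F [ 0.3  0.3 -0.3]
```

View pics/c6.png

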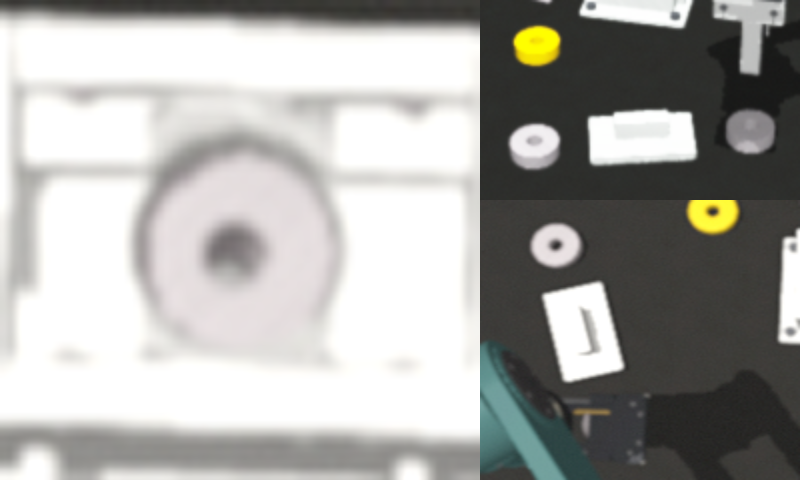

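Four rings lie flat (hole at crop (235,250)); cover and last ring unmoved, fingers over the fifth ring.

Request:
{"method": "play_rows", "body": {"commands": [[-0.001,0,0.045,0,-0.003,0],[0,0,0.045,0,0,0],[0,0,0.015,0,0,0],[0,0,0.008,0,0,0],[0,0,0,0,0,0],[0,0,0,0,0,0]], "jaw": 0.8}}

```text
time_s: 33.67
eef_pos: [0.3626, 0.2992, 0.0049]
eef_rot: [1.0, -0.014, 0.001, -0.001]
force: [0.2, -0.4, 0.6]
grip_width: 0.799
finger_force: 0.0
```

Request:
{"method": "play_rows", "body": {"commands": [[0,0,0,0,0,0],[0,0,0,0,0,0],[0,0,0,0,0,0],[0,0,0,0,0,0],[0,0,0,0,0,0],[0,0,-0.02,0,0,0],[0,0,-0.05,0,0,0],[0,0,-0.06,0,0,0],[0,0,-0.04,0,0,0],[0,0,0,0,0,0],[0,0,0,0,0,0]], "jaw": 0}}

```text
time_s: 35.05
eef_pos: [0.3602, 0.2977, 0.1701]
eef_rot: [1.0, -0.014, -0.003, 0.001]
force: [0.3, 0.2, -4.1]
grip_width: 0.565
finger_force: 40.0
```

```bash
python3 - <<'E'
from h import *
go(.5329,.0111,.122,-1.6)
E
```

```text
pos [0.3602 0.2977 0.1701] head -1.61 turn [ 0.0027  0.0052 -0.0002] | shift [0.1807 0.2817 0.0481] | t 35.0 q6 2.17 F [ 0.3  0.2 -4.1]
```

Request:
{"method": "play_rows", "body": {"commands": [[0.0258,0.0402,0,0,0.003,0],[0.0258,0.0402,0,0,0,0],[0.0258,0.0402,0,0,0,0],[0.0258,0.0402,0,0,0,0],[0.0258,0.0402,0,0,0,0],[0.0258,0.0402,0,0,0,0],[0.0258,0.0402,0,0,0,0],[0,0,0.02,0,0,0],[0,0,0,0,0,0],[0,0,0,0,0,0],[0,0,0,0,0,0]]}}

```text
time_s: 36.42
eef_pos: [0.5341, 0.0126, 0.1537]
eef_rot: [1.0, -0.014, 0.001, 0.0]
force: [-0.5, -0.7, -2.7]
grip_width: 0.566
finger_force: 40.0
```

```bash
python3 - <<'E'
from h import *
go(.5329,.0111,.106,-1.6)
E
```

```text
pos [0.5341 0.0126 0.1537] head -1.55 turn [ 0.0001 -0.0025  0.0008] | shift [-0.0011  0.0015  0.0477] | t 36.4 q6 1.52 F [-0.5 -0.7 -2.7]
```

Request:
{"method": "play_rows", "body": {"commands": [[-0.001,0.0015,0.015,0,0,0],[0,0,0.015,0,0,0],[0,0,0.006,0,0,0],[0,0,0.006,0,0,0],[0,0,0.005,0,0,0],[0,0,0,0,0,0],[0,0,0,0,0,0]]}}

```text
time_s: 37.3
eef_pos: [0.5332, 0.0105, 0.1067]
eef_rot: [1.0, -0.014, 0.001, 0.0]
force: [-0.7, 0.2, -2.9]
grip_width: 0.566
finger_force: 40.0
```

Request:
{"method": "play_rows", "body": {"commands": [[0,0,0,0,0,0],[0,0,0,0,0,0],[0,0,0,0,0,0],[0,0,-0.04,0,0,0],[0,0,-0.05,0,0,0],[0.0062,-0.0446,0,0,0,0],[0.0062,-0.0446,0,0,0,0],[0.0062,-0.0446,0,0,0,0],[0.0062,-0.0446,0,0,0,0],[0.0062,-0.0446,0,0,0,0],[0.0062,-0.0446,0,0,0,0],[0.0062,-0.0446,0,0,0,0],[0.0062,-0.0446,0,0,0,0],[0,0,0.04,0,0,0],[0,0,0.03,0,0,0],[0,0,0,0,0,0],[0,0,0,0,0,0]], "jaw": 0.7}}

```text
time_s: 39.42
eef_pos: [0.5935, 0.366, 0.1282]
eef_rot: [1.0, -0.014, 0.002, -0.0]
force: [-0.0, 0.3, -1.2]
grip_width: 0.701
finger_force: 0.0
```

```bash
python3 - <<'E'
from h import *
im=save('top','top7'); s=save('side','side7')
a=cv2.resize(im[205:265,315:375],(480,480),interpolation=cv2.INTER_CUBIC)
b=cv2.resize(s[270:370,240:400],(320,200))
c=cv2.resize(im[190:350,150:310],(320,280))
o=np.zeros((480,800,3),np.uint8); o[:,:480]=a; o[:200,480:]=b; o[200:,480:]=c
cv2.imwrite('pics/c7.png',o[:,:,::-1])
go(.5928,.3656,.004,-1.6)
for r in rings(im): print(*r)
E
```

```text
pos [0.594  0.3662 0.1294] head -1.63 turn [-0.002  -0.006  -0.0006] | shift [-0.0012  0.0006  0.1254] | t 39.5 q6 2.07 F [-0.4  0.6 -0.1]
```

View pics/c7.png

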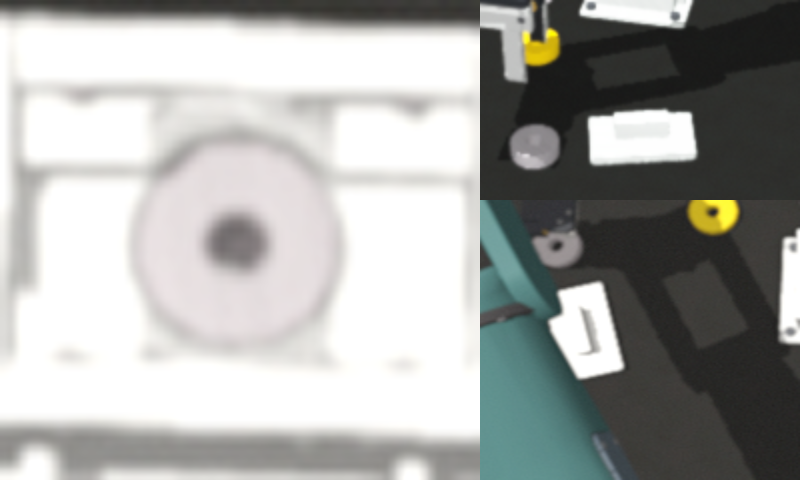

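Five rings are flat in the bore (hole at crop (237,243)); the last ring and cover are unmoved.

Request:
{"method": "play_rows", "body": {"commands": [[-0.001,0.0005,0.055,0,-0.003,0],[0,0,0.045,0,0,0],[0,0,0.015,0,0,0],[0,0,0.008,0,0,0],[0,0,0,0,0,0],[0,0,0,0,0,0]], "jaw": 0.8}}

```text
time_s: 40.28
eef_pos: [0.5933, 0.366, 0.0061]
eef_rot: [1.0, -0.014, 0.001, -0.001]
force: [0.5, 1.0, 0.3]
grip_width: 0.801
finger_force: 0.0
```

Request:
{"method": "play_rows", "body": {"commands": [[0,0,0,0,0,0],[0,0,0,0,0,0],[0,0,0,0,0,0],[0,0,0,0,0,0],[0,0,0,0,0,0],[0,0,-0.02,0,0,0],[0,0,-0.05,0,0,0],[0,0,-0.06,0,0,0],[0,0,-0.04,0,0,0],[0,0,0,0,0,0],[0,0,0,0,0,0]], "jaw": 0}}

```text
time_s: 41.65
eef_pos: [0.591, 0.365, 0.171]
eef_rot: [1.0, -0.014, -0.002, 0.001]
force: [-0.4, -0.0, -2.6]
grip_width: 0.565
finger_force: 40.0
```

```bash
python3 - <<'E'
from h import *
go(.5329,.0111,.122,-1.6)
E
```

```text
pos [0.591 0.365 0.171] head -1.61 turn [ 0.0017  0.0043 -0.0001] | shift [-0.0482  0.3554  0.049 ] | t 41.6 q6 2.07 F [-0.4 -0.  -2.6]
```

Request:
{"method": "play_rows", "body": {"commands": [[-0.006,0.0443,0,0,0.003,0],[-0.006,0.0443,0,0,0,0],[-0.006,0.0443,0,0,0,0],[-0.006,0.0443,0,0,0,0],[-0.006,0.0443,0,0,0,0],[-0.006,0.0443,0,0,0,0],[-0.006,0.0443,0,0,0,0],[-0.006,0.0443,0,0,0,0],[0,0,0.02,0,0,0],[0,0,0,0,0,0],[0,0,0,0,0,0],[0,0,0,0,0,0]]}}

```text
time_s: 43.15
eef_pos: [0.5342, 0.013, 0.1536]
eef_rot: [1.0, -0.014, 0.001, 0.0]
force: [0.1, 0.2, -2.0]
grip_width: 0.565
finger_force: 40.0
```

```bash
python3 - <<'E'
from h import *
go(.5329,.0111,.106,-1.6)
E
```

```text
pos [0.5342 0.013  0.1536] head -1.55 turn [ 0.0001 -0.0021  0.0008] | shift [-0.0012  0.0019  0.0476] | t 43.1 q6 1.52 F [ 0.1  0.2 -2. ]
```

Request:
{"method": "play_rows", "body": {"commands": [[-0.001,0.0018,0.015,0,0,0],[0,0,0.015,0,0,0],[0,0,0.006,0,0,0],[0,0,0.006,0,0,0],[0,0,0.004,0,0,0],[0,0,0,0,0,0],[0,0,0,0,0,0]]}}

```text
time_s: 44.02
eef_pos: [0.5333, 0.0106, 0.1079]
eef_rot: [1.0, -0.014, 0.001, 0.0]
force: [-0.3, -0.1, -2.0]
grip_width: 0.565
finger_force: 40.0
```

Request:
{"method": "play_rows", "body": {"commands": [[0,0,0,0,0,0],[0,0,0,0,0,0],[0,0,0,0,0,0],[0,0,-0.04,0,0,0],[0,0,-0.05,0,0,0],[-0.02,-0.045,0,0,0,0],[-0.02,-0.045,0,0,0,0],[0,0,0,0,0,0],[0,0,0,0,0,0]], "jaw": 0.7}}

```text
time_s: 45.15
eef_pos: [0.4956, 0.1015, 0.1975]
eef_rot: [1.0, -0.014, 0.001, 0.0]
force: [-0.0, -0.3, -0.0]
grip_width: 0.699
finger_force: 0.0
```

```bash
python3 - <<'E'
from h import *
im=save('top','top8')
g=cv2.cvtColor(np.ascontiguousarray(im),cv2.COLOR_RGB2GRAY)
m=(g>120).astype(np.uint8); m2=np.zeros_like(m); m2[225:305,165:235]=m[225:305,165:235]
cs,_=cv2.findContours(m2,cv2.RETR_EXTERNAL,cv2.CHAIN_APPROX_NONE); c=max(cs,key=cv2.contourArea)
r=cv2.minAreaRect(c); print(r)
P=px2w('top',cv2.boxPoints(r),.012)[:,:2]; e=np.linalg.norm(P-np.roll(P,-1,0),axis=1)
i=int(np.argmax(e[:2])); d=P[(i+1)]-P[i]
print(P.mean(0).round(4),e.round(4),'long axis',np.degrees(np.arctan2(d[1],d[0])).round(2))
go(.480,.329,.1)
E
```

```text
((200.96533203125, 264.8465270996094), (53.17727279663086, 31.780498504638672), 77.27564239501953)
[0.4804 0.3303] [0.0725 0.121  0.0714 0.1212] long axis -165.43
pos [0.4958 0.1011 0.1974] head -1.65 turn [ 0.0007 -0.0023 -0.    ] | shift [-0.0223 -0.2274  0.0974] | t 45.2 q6 1.69 F [-0.2  0.6  0.6]
```

Request:
{"method": "play_rows", "body": {"commands": [[0,0,0,0,0,-0.138],[0,0,0,0,0,-0.138],[0.0081,-0.0451,0,0,0,0],[0.0081,-0.0451,0,0,0,0],[0.0081,-0.0451,0,0,0,0],[0.0081,-0.0451,0,0,0,0],[0.0081,-0.0451,0.02,0,0,0],[0,0,0.05,0,0,0],[0,0,0.05,0,0,0],[0,0,0,0,0,0],[0,0,0,0,0,0]], "jaw": 0.5}}

```text
time_s: 46.58
eef_pos: [0.4813, 0.3301, 0.0791]
eef_rot: [0.992, 0.123, 0.002, -0.0]
force: [1.7, -0.3, 0.7]
grip_width: 0.501
finger_force: 0.0
```

```bash
python3 - <<'E'
from h import *
go(.480,.3295,.017,14.2)
im=save('top','top9'); s=save('side','side9')
a=cv2.resize(im[205:265,315:375],(480,480),interpolation=cv2.INTER_CUBIC)
b=cv2.resize(s[280:360,280:360],(320,320),interpolation=cv2.INTER_CUBIC)
o=np.zeros((480,800,3),np.uint8); o[:,:480]=a; o[:320,480:]=b
cv2.imwrite('pics/c9.png',o[:,:,::-1])
E
```

```text
pos [0.4813 0.3301 0.0791] head 14.12 turn [ 0.0002 -0.0044 -0.0014] | shift [-0.0014  0.0003  0.0621] | t 46.6 q6 1.83 F [ 1.7 -0.3  0.7]
```

View pics/c9.png

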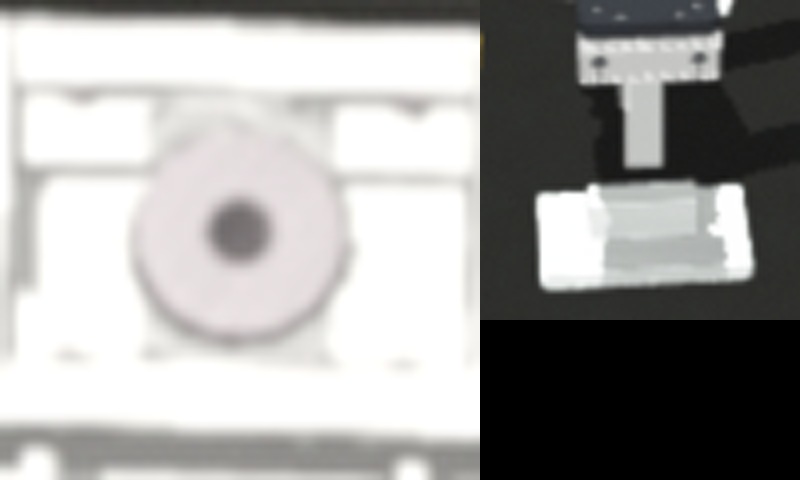

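All six rings now lie flat, the top one at crop (240,232) just below the recess floor; in the side inset the fingers stand above the cover's bar.

Request:
{"method": "play_rows", "body": {"commands": [[-0.001,0.0003,0.03,0,-0.003,0],[0,0,0.02,0,0,0],[0,0,0.009,0,0,0],[0,0,0,0,0,0],[0,0,0,0,0,0]]}}

```text
time_s: 47.3
eef_pos: [0.4799, 0.3302, 0.0201]
eef_rot: [0.992, 0.124, 0.001, -0.0]
force: [-0.3, -0.1, 0.5]
grip_width: 0.496
finger_force: 0.0
```

Request:
{"method": "play_rows", "body": {"commands": [[0,0,0,0,0,0],[0,0,0,0,0,0],[0,0,0,0,0,0],[0,0,0,0,0,0],[0,0,0,0,0,0],[0,0,0,0,0,0]], "jaw": 0, "newtons": 50}}

```text
time_s: 48.05
eef_pos: [0.4789, 0.3294, 0.0185]
eef_rot: [0.992, 0.124, -0.0, 0.001]
force: [0.1, -2.0, 2.3]
grip_width: 0.185
finger_force: 50.0
```

```bash
python3 - <<'E'
from h import *
go(.480,.3295,.017,14.2)
print(px2w('top',[(240/8+314.5,232/8+204.5)],.116))
E
```

```text
pos [0.4789 0.3294 0.0185] head 14.19 turn [ 0.0012  0.001  -0.0001] | shift [0.0011 0.0002 0.0015] | t 48.0 q6 1.83 F [ 0.1 -2.   2.3]
[[0.53433162 0.01106037 0.116     ]]
```

Request:
{"method": "play_rows", "body": {"commands": [[0,0,-0.02,0,0,0],[0,0,-0.05,0,0,0],[0,0,-0.06,0,0,0],[0,0,-0.06,0,0,0],[0,0,0,0,0,-0.162],[0,0,0,0,0,-0.162],[0,0,0,0,0,-0.162],[0,0,0,0,0,-0.162],[0,0,0,0,0,-0.162],[0,0,0,0,0,-0.162],[0,0,0,0,0,-0.162],[0,0,0,0,0,-0.161],[0,0,0,0,0,0],[0,0,0,0,0,0]]}}

```text
time_s: 49.8
eef_pos: [0.4786, 0.3299, 0.2075]
eef_rot: [0.718, 0.696, -0.001, -0.0]
force: [-0.4, -0.3, -2.6]
grip_width: 0.189
finger_force: 50.0
```

```bash
python3 - <<'E'
from h import *
go(.5335,.0108,.2,88.4)
E
```

```text
pos [0.4786 0.3299 0.2075] head 88.28 turn [-0.0022  0.0014 -0.0022] | shift [-0.3174  0.0638  0.0075] | t 49.8 q6 0.54 F [-0.4 -0.3 -2.6]
```

Request:
{"method": "play_rows", "body": {"commands": [[-0.0397,0.008,0,0,0,-0.002],[-0.0397,0.008,0,0,0,0],[-0.0397,0.008,0,0,0,0],[-0.0397,0.008,0,0,0,0],[-0.0397,0.008,0,0,0,0],[-0.0397,0.008,0,0,0,0],[-0.0397,0.008,0,0,0,0],[-0.0397,0.008,0,0,0,0],[0,0,0.025,0,0,0],[0,0,0,0,0,0],[0,0,0,0,0,0],[0,0,0,0,0,0]]}}

```text
time_s: 51.3
eef_pos: [0.5351, 0.0112, 0.1848]
eef_rot: [0.716, 0.698, 0.0, 0.001]
force: [0.5, -0.3, -3.9]
grip_width: 0.189
finger_force: 50.0
```

```bash
python3 - <<'E'
from h import *
go(.5335,.0108,.1365,88.4)
s=save('side','side10'); crop(s,270,170,370,290,'s10',5)
E
```

```text
pos [0.5351 0.0112 0.1848] head 88.55 turn [0.0012 0.001  0.0026] | shift [-0.0005 -0.0016  0.0483] | t 51.3 q6 -0.06 F [ 0.5 -0.3 -3.9]
```

View pics/s10.png

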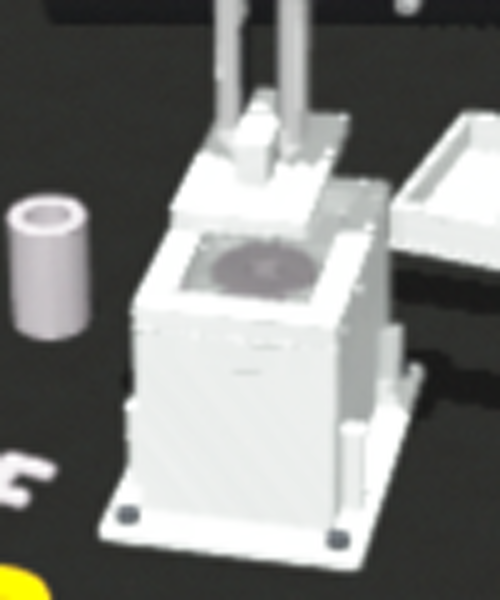

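Cover held level above the recess, aligned by eye; cover top corners about (172,206),(305,222),(350,114),(222,112).

```bash
python3 - <<'E'
from h import *
P=px2w('side',(np.array([(172,207),(305,223),(350,115),(224,111)])+.5)/5-.5+[270,170],.1803)
print(P.round(4),P.mean(0))
P=px2w('side',(np.array([(133,306),(337,326),(388,180),(203,168)])+.5)/5-.5+[270,170],.132)
print(P.mean(0))
E
```

```text
[[ 0.5709  0.0703  0.1803]
 [ 0.5041  0.075   0.1803]
 [ 0.5009 -0.0405  0.1803]
 [ 0.5658 -0.034   0.1803]] [0.53541656 0.01770627 0.1803    ]
[0.53523524 0.013539   0.132     ]
```

Request:
{"method": "play_rows", "body": {"commands": [[-0.0005,-0.0015,0.015,0,0,0.002],[0,0,0.01,0,0,0],[0,0,0.004,0,0,0],[0,0,0,0,0,0],[0,0,0,0,0,0]]}}

```text
time_s: 51.98
eef_pos: [0.5333, 0.0101, 0.1549]
eef_rot: [0.717, 0.697, -0.0, 0.0]
force: [0.1, -0.2, -2.9]
grip_width: 0.186
finger_force: 50.0
```

Request:
{"method": "play_rows", "body": {"commands": [[-0.002,0,0.003,0,0,0],[0,0,0.002,0,0,0],[0,0,0.002,0,0,0],[0,0,0.002,0,0,0],[0,0,0,0,0,0]]}}

```text
time_s: 52.6
eef_pos: [0.5329, 0.0082, 0.1454]
eef_rot: [0.717, 0.697, -0.001, -0.0]
force: [0.2, 0.7, -3.8]
grip_width: 0.187
finger_force: 50.0
```

Request:
{"method": "play_rows", "body": {"commands": [[0,0,0.002,0,0,0],[0,0,0.002,0,0,0],[0,0,0.002,0,0,0],[0,0,0,0,0,0],[0,0,0,0,0,0]]}}

```text
time_s: 53.22
eef_pos: [0.5335, 0.0081, 0.14]
eef_rot: [0.717, 0.697, -0.0, 0.001]
force: [2.0, 1.1, 0.6]
grip_width: 0.19
finger_force: 50.0
```

Request:
{"method": "play_rows", "body": {"commands": [[0,0,0.002,0,0,0],[0,0,0.002,0,0,0],[0,0,0,0,0,0],[0,0,0,0,0,0]]}}

```text
time_s: 53.72
eef_pos: [0.5332, 0.0081, 0.1364]
eef_rot: [0.717, 0.697, -0.0, 0.0]
force: [0.5, -0.6, 5.3]
grip_width: 0.192
finger_force: 50.0
```

Request:
{"method": "play_rows", "body": {"commands": [[0,0,0.001,0,0,0],[0,0,0.001,0,0,0],[0,0,0,0,0,0],[0,0,0,0,0,0]]}}

```text
time_s: 54.22
eef_pos: [0.5332, 0.0081, 0.1364]
eef_rot: [0.717, 0.697, 0.0, 0.001]
force: [-2.7, -0.5, 11.8]
grip_width: 0.189
finger_force: 50.0
```

Request:
{"method": "play_rows", "body": {"commands": [[0,0,0.0015,0,0,0],[0,0,0.0015,0,0,0],[0,0,0,0,0,0],[0,0,0,0,0,0]]}}

```text
time_s: 54.72
eef_pos: [0.5333, 0.0081, 0.1364]
eef_rot: [0.717, 0.697, 0.0, 0.002]
force: [-7.4, 0.6, 22.0]
grip_width: 0.185
finger_force: 50.0
```

Request:
{"method": "play_rows", "body": {"commands": [[0,0,-0.004,0,0,0],[0,0,0,0,0,0]]}}

```text
time_s: 54.98
eef_pos: [0.5332, 0.0081, 0.1364]
eef_rot: [0.717, 0.697, -0.0, 0.001]
force: [-1.3, -0.1, 10.5]
grip_width: 0.187
finger_force: 50.0
```

Request:
{"method": "play_rows", "body": {"commands": [[0,0,0,0,0,0],[0,0,0,0,0,0],[0,0,0,0,0,0],[0,0,-0.03,0,0,0],[0,0,-0.05,0,0,0],[0.04,0,0,0,0,0],[0.05,0,0,0,0,0],[0.05,0,0,0,0,0],[0.05,0,0,0,0,0],[0,0,0,0,0,0],[0,0,0,0,0,0]], "jaw": 0.5}}

```text
time_s: 56.35
eef_pos: [0.5381, 0.1978, 0.2137]
eef_rot: [0.717, 0.697, -0.001, -0.0]
force: [0.0, 0.1, -0.3]
grip_width: 0.498
finger_force: 0.0
```

```bash
python3 - <<'E'
from h import *
im=save('top','top11'); s=save('side','side11')
a=cv2.resize(im[190:290,290:400],(440,400),interpolation=cv2.INTER_CUBIC)
b=cv2.resize(s[190:290,270:360],(360,400),interpolation=cv2.INTER_CUBIC)
cv2.imwrite('pics/c11.png',np.hstack([a,b])[:,:,::-1])
E
```

```text
(no output)
```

View pics/c11.png

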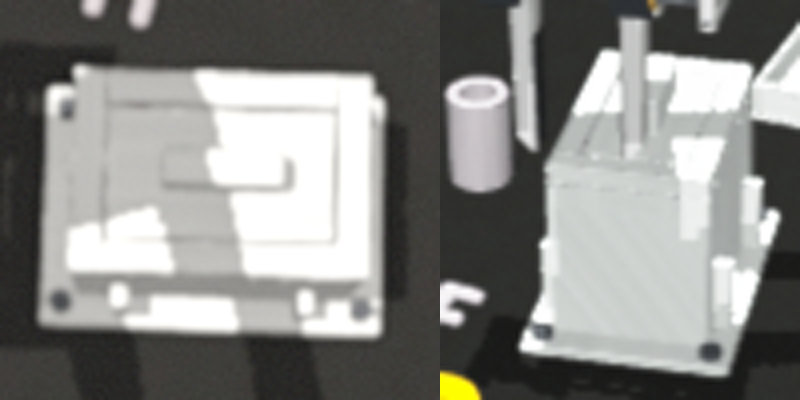

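The cover sits square and flush in the recess (crop (220,170)), bar up; the wrench and socket are untouched.

```bash
python3 - <<'E'
from workcell import env
print(env.hand_in())
E
```

```text
the job is handed in; nothing more can be done
None
```

I handed the job in at about 56 s of the 210 s allowed, but no verdict came back: the blanking plate is in the tray, all six rings looked flat in one column in the bore, and the cover is pressed home and looks flush.

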